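# Jack up the orbital shaker and hold it clear

## Robot

A 6-joint arm with a two-finger parallel gripper is mounted at the origin on the work surface. World frame = base frame: x ahead of the robot, y to its left, z up, the work surface at z = 0. Lengths are in m, angles in degrees, forces in N, time in s.
With the tool pointing down it reaches from about 0.35 to 0.8 m from the base axis. Payload 7.3 kg.
Tool frame: the origin (TCP) lies at the very end of the fingers, on their centre line; the grasp point (between the pads) lies 19 mm behind it (env.grip_point_offset is the z of the grasp point in the tool frame, in m); z points along the fingers, y is the line along which they close (so a half turn about z gives the same grasp; the last joint's range is limited). The gripper opens to 85 mm and grips with 20 to 120 N. Pads are 22 mm wide; open, the fingers measure 114 mm over their backs; the gripper's body (76 mm by 85 mm) begins 54 mm behind the grasp point. The pads swing forward as they close: fully open they stand 13 mm farther back than shut.
Start: joints at [55.119, 19.595, 87.324, -0, 73.075, -8.365], TCP at [0.234, 0.47, 0.231] pointing down, gripper open.
Joint ranges: [-145.02, 145.02], [-44.19, 115.74], [2.07, 154.8], [-57.11, 237.11], [16.16, 152.29], [-177.93, 177.93]. Speed limits (degrees/s): [147.25, 147.25, 180, 180, 180, 180].

## Interface

Orientations are given as [roll, pitch, yaw] about the fixed x, y, z axes, in that order (R = Rz(yaw) Ry(pitch) Rx(roll)).
In Python, from cell import read_state, snapshot, ticket, models, env gives the robot as it stands.
- The arm moves only by the tool send_rows, never from a script. Its arguments are lists of equal length, an entry for each row: "dr": the turn, a rotation vector about the tool's x, y, z in units of 180 degrees (1.0 is 180 degrees), a list of three; "translation": the shift along the tool's x, y, z in units of 120 mm (1.0 is 120 mm), a list of three; "claw": the opening, from -1 (shut) to 1 (fully open), so that 0 is half open. In form: {"dr": [[wx, wy, wz], ...], "translation": [[dx, dy, dz], ...], "claw": [claw, ...]}. A call has 1 to 8 rows; each row is the pose to reach, as a shift and turn from the pose commanded when the call began, along the tool's axes at that moment, turning the shorter way round; what a row does not reach only later rows make up. A row lasts 1/10 s, in which the tool goes at most 50 mm and 8.59 degrees, less where a joint would pass 70% of its speed; a pose out of reach is approached as far as the arm can. A call with a number of a shift or a turn outside -1 to 1 is refused whole. A call with a gripper value outside its range is refused whole. The fingers move at their own pace and stop on an object; the grip force is fixed at half the most. Time passes only in rows, so rows that repeat a pose let the fingers close. It gives the time, the measured TCP pose, the force, the opening and the grip force at its end, in the units of the state.
- read_state(): the state, without advancing time (a new reading comes with each control period).
- snapshot(name): name is "scene" or "side" or "wrist"; returns a dict with "color" (480x640x3 uint8, red, green, blue), "fov_y" (degrees; the focal length in pixels is half the picture's height over the tangent of half this angle, whatever the lens; pixels are square), "cx", "cy" (the principal point, pixels), "pose" (4x4, takes a point from camera to world coordinates). Camera axes: x right, y down, z forward; pixel columns grow to the right and rows downward; lengths in m; the calibration is good to about 2 mm. A picture is of the moment at which its call begins. There is no depth.
- ticket.job_done(): hands the job in; it is judged then, once.
Trained networks look in a picture, given as the dict that the camera call returned (one of the last four; its "shot" number tells which), for a name from the list of things; names that differ only in an ending like _2 or _b are one class to them, and where a whole thing is asked for, a point or a joint stands for the part that bears it (a point fixed in the world has none). Each returns a list of dicts, best first, with "score" (0 to 1); they miss things now and then, are a little off and sometimes report something else, mostly with a low value. They report only what shows in the picture. A call takes as long as a camera call.
- models.find_in(picture, thing): "uv" ([column, row] in pixels, amid what is visible of it).
- models.trace(picture, thing): "mask" (480x640 bool, what is visible of it) and "uv" ([column, row] in pixels, amid what is visible of it).
- models.spot_point(picture, thing): "uv" ([column, row] in pixels: a listed point, or the origin of a listed thing).
The state is a dict: "time": time; "qpos": joint angles; "qvel": joint speeds; "tau": joint torques, N m; "ee_pos": TCP position; "ee_rot": TCP orientation; "ft_force": force on the tool from outside, world axes, zero at the start; "ft_torque": the same for the moment, N m; "gripper_width": finger opening in m; "finger_force": force on a finger pad.
Only numpy, scipy, OpenCV 4.12 (cv2) and the standard library are available. Lean on these libraries where they do the work, as an engineer would, in place of code of your own. Each camera call takes 0.05 s, during which the arm holds its last target. There are 200 camera calls.

## Task

The left-hand feet of the orbital shaker need new rubber boots. First swing the keeper bar on its platform fully shut into its detent, so that the bottles cannot slide off; then slide the red jack along the bench, saddle squarely under the yellow-marked lift point on the shaker's left lip, and pump the jack's handle until the feet on that side hang at least 10 mm clear of the bench. Finish while holding the handle down at the bottom of its stroke, with only the jack lifting the shaker; keep the bottles standing on the platform and leave the other things on the bench where they are.

Things in the scene. Friction and masses are not known exactly. Their poses are not given: they have to be found in the camera images.
- shaker: white orbital shaker, the part that tips: grey base plate 250 x 250 mm on four feet, 220 x 190 mm housing, platform 250 x 200 mm with its top 128 mm above the bench. It tips about its right-hand feet, which stand in cups fixed to the bench. Origin on the bench midway between those feet; x runs along them, away from the robot, y to the lifted (left) side, z up; the left feet are 180 mm along y
- lift_pad (a point): underside centre of the round rubber lift pad, 32 mm across, under the left lip of the base plate, 60 mm above the bench at rest; at (35, 214, 60) mm in shaker, same axes. Straight above, on the lip's top (72 mm high), is a yellow disc 27 mm across. The lip ends 21 mm beyond the pad's centre; the platform begins 28 mm in from it, the nearest foot is 65 mm along +x and 34 mm in
- shaker_foot (a point): middle of the underside of one of the two left-hand feet (39 mm wide rubber boots), the one farther from the robot; z is its clearance above the bench, 0 at rest. Both left feet rise alike
- keeper (a joint): keeper bar, a steel bar 10 mm wide, 14 mm high, 231 mm long from its upright hinge, over the platform. 0 = shut, along the shaker's x, against a stop; grows to 1.5 rad as its free end swings right (to the shaker's -y). Stays where left. Over the last 0.09 rad it rides over a spring ball (3 to 5 N at the knob), which snaps up behind it and holds it at 0 to 0.01
- keeper_hinge (a point): axis of the keeper's hinge, in mid height of the bar, 152.5 mm above the bench; fixed on the shaker, axes as shaker
- keeper_knob (a point): centre of the red upright knob on the keeper bar, 18 mm across, 34 mm tall, 160 mm from the hinge axis; 183.5 mm above the bench, its top 200 mm. x points along the bar, away from the hinge. With the bar shut the bottles' walls begin about 30 mm from the knob's axis; they reach 213 mm above the bench
- jack: small red ratchet jack, loose, just under 1 kg, sliding on its 134 x 64 mm base plate. Origin on its underside below the saddle, whose axis is z (up); x points from the handle end to the saddle end. The base reaches 24 mm ahead of the origin and 110 mm behind it; the frame is 42 mm high, so it fits under the lip
- jack_saddle (a point): top centre of the jack's steel saddle, 32 mm across; 50 mm above the bench at the start (10 mm below the pad). A full stroke of the handle lifts it about 11 mm while the handle is down and leaves it 8 mm up once the handle is back up (a ratchet holds it; it never comes down). It rises 36 mm in all, four full strokes; then the handle stops part way. Lifting the feet 10 mm takes three full strokes
- jack_pivot (a point): the handle's fulcrum bolt on the jack's frame, 45 mm behind the saddle's axis and 36 mm above the bench; axes as jack
- jack_grip (a point): middle of the black round rubber grip on the jack's handle, 19 mm thick, 80 mm long, 150 mm from the fulcrum. The handle points back from the fulcrum, 0.70 rad above level when up (grip centre 133 mm above the bench), 0.10 rad above level when fully down (51 mm). The jack can be pushed, pulled and turned along the bench by it
- handle (a joint): jack handle: 0 = up against its stop, 0.60 rad = fully down against its stop. A spring brings it back up. Pressing it down at the grip takes about 3 N unloaded and 4 to 8 N under the shaker's weight
- bottle0: amber, black-capped bottle, 50 mm across and 85 mm tall, standing on the shaker's platform between the shut keeper and the fixed rail; origin under its middle
- bottle1: amber, blue-capped bottle, 50 mm across and 85 mm tall, standing on the shaker's platform between the shut keeper and the fixed rail; origin under its middle
- bottle2: white, red-capped bottle, 50 mm across and 85 mm tall, standing on the shaker's platform between the shut keeper and the fixed rail; origin under its middle
- bunsen: bunsen burner with a blue foot 80 mm across, 131 mm tall, on a heat mat at the back; leave alone
- beaker: glass beaker 64 mm across, 85 mm tall, at the back; leave alone
- tile: white ceramic tile 100 x 100 x 8 mm at the back; leave alone
- spare_boot: new black rubber foot boot, 39 mm across and 34 mm tall, on the left; leave alone
- spanner: steel spanner 150 mm long lying on the left; leave alone

How it is judged:
By the outcome, as a careful person would: the job done as asked, in the order asked, and still so for the second after the job is handed in, while the arm keeps its last pose, push and grip.
It also fails if it takes over 67 s, if anything falls off the work surface, if the arm or the gripper's body presses on something with over 40 N, if the wrist force passes 120 N, or if a joint passes its speed limit or range.

## Working session

There is one attempt and no reset: what is moved stays moved. The work goes in short steps, Python scripts to look and compute and a tool call to move; the robot and the scene stay as the last step left them, time stands still between calls to the robot, and variables do not carry over. Pictures are saved under pics/ and viewed, at most 10 in all, crops included, and the job is handed in when it is done.

Besides the shell and the picture viewer there is one more tool, called after "Emit:" as a command line: name --argument value ..., lists and objects as JSON in quotes. send_rows: Moves the arm, as the interface text tells. Its arguments: {"type":"object","properties":{"dr":{"type":"array","items":{"type":"array","items":{"type":"number"}}},"translation":{"type":"array","items":{"type":"array","items":{"type":"number"}}},"claw":{"type":"array","items":{"type":"number"}}},"required":["dr","translation","claw"]}

```bash
mkdir -p pics; cat > h.py <<'E'
import numpy as np, cv2
from cell import read_state, snapshot, ticket, models, env
from scipy.spatial.transform import Rotation as R
def K(p):
    f=240/np.tan(np.radians(p["fov_y"])/2); return f,p["cx"],p["cy"]
def ray(p,uv):
    f,cx,cy=K(p); T=np.array(p["pose"]); d=T[:3,:3]@np.array([(uv[0]-cx)/f,(uv[1]-cy)/f,1]); return T[:3,3],d/np.linalg.norm(d)
def atz(p,uv,z):
    o,d=ray(p,uv); return o+d*(z-o[2])/d[2]
def tri(obs):
    A=np.zeros((3,3));b=np.zeros(3)
    for p,uv in obs:
        o,d=ray(p,uv);M=np.eye(3)-np.outer(d,d);A+=M;b+=M@o
    return np.linalg.solve(A,b)
def proj(p,X):
    f,cx,cy=K(p);T=np.array(p["pose"]);c=T[:3,:3].T@(np.array(X)-T[:3,3]);return [cx+f*c[0]/c[2],cy+f*c[1]/c[2]]
def save(p,n): cv2.imwrite(f"pics/{n}.png",p["color"][:,:,::-1])
def rot(s): 
    return R.from_euler("xyz",s["ee_rot"],degrees=True)
E
cat > a.py <<'E'
from h import *
np.set_printoptions(precision=4,suppress=True)
s=read_state();print(s, env.grip_point_offset)
P={n:snapshot(n) for n in("scene","side","wrist")}
for n in P: save(P[n],n+"0"); print(n,np.array(P[n]["pose"])[:3,3])
for t in["shaker","lift_pad","shaker_foot","keeper_hinge","keeper_knob","jack","jack_saddle","jack_pivot","jack_grip","bottle0","bottle1","bottle2","spare_boot","spanner"]:
    o=[]
    for n in P:
        r=models.spot_point(P[n],t)
        if r: print(t,n,np.round(r[0]["uv"],1),round(r[0]["score"],2)); 
        if r and r[0]["score"]>.3:o.append((P[n],r[0]["uv"]))
    if len(o)>1: print("   ",tri(o))
E
python3 a.py
```

```text
{'time': 0.0, 'qpos': array([55.119 , 19.6363, 87.3767,  0.    , 73.0748, -8.3662]), 'qvel': array([-0.0176, -0.053 ,  0.0328,  0.0356,  0.1513, -0.0196]), 'tau': array([  0.0002, -43.3685, -24.6006,  -0.0002,   0.0081,   0.    ]), 'ee_pos': array([0.2341, 0.4695, 0.2306]), 'ee_rot': array([-179.9131,   -0.0128,  153.4851]), 'ft_force': array([ 0.8575, -1.1727, -0.2449]), 'ft_torque': array([ 0.0012, -0.0235,  0.006 ]), 'finger_force': 0.0, 'gripper_width': 0.08531026758696694} -0.0187
scene [ 1.0807 -0.3156  0.9323]
side [0.2724 0.5398 0.761 ]
wrist [0.1694 0.5005 0.3739]
shaker scene [152.7 358.6] 0.87
lift_pad scene [261.4 290.2] 0.64
lift_pad side [354.1 250.9] 0.89
    [ 0.5734 -0.0421  0.0549]
shaker_foot scene [270.  335.6] 0.87
shaker_foot side [332.  244.6] 0.8
    [ 0.639  -0.0704  0.0115]
keeper_hinge scene [141.1 242.5] 0.98
keeper_hinge side [458.7 205.3] 0.61
    [ 0.4246 -0.1753  0.1477]
keeper_knob side [428.9 136.8] 0.73
jack scene [290.1 225.3] 0.68
jack side [364.4 353.6] 0.79
    [0.4534 0.1153 0.0033]
jack_saddle scene [290.6 207.8] 0.43
jack_saddle side [368.8 337.5] 0.74
    [0.4513 0.1166 0.0569]
jack_pivot scene [304.  205.2] 0.87
jack_pivot side [360.4 363.5] 0.8
    [0.4451 0.1543 0.0329]
jack_grip scene [348.9 145.4] 0.69
jack_grip side [327.2 390.3] 0.59
    [0.4417 0.2692 0.1316]
bottle0 scene [191.7 251.7] 0.89
bottle0 side [387.3 207. ] 0.78
    [ 0.5205 -0.1091  0.1573]
bottle1 scene [191.7 251.7] 0.89
bottle1 side [387.3 207. ] 0.78
    [ 0.5205 -0.1091  0.1573]
bottle2 scene [191.7 251.7] 0.89
bottle2 side [387.3 207. ] 0.78
    [ 0.5205 -0.1091  0.1573]
spare_boot scene [392.4 180.5] 0.6
spare_boot side [263.2 474.3] 0.61
spare_boot wrist [342.  427.2] 0.65
    [ 0.4838  0.3725 -0.0024]
spanner scene [417.8 199. ] 0.81
spanner side [224.1 443.4] 0.86
    [0.5613 0.3728 0.004 ]
```

View pics/scene0.png

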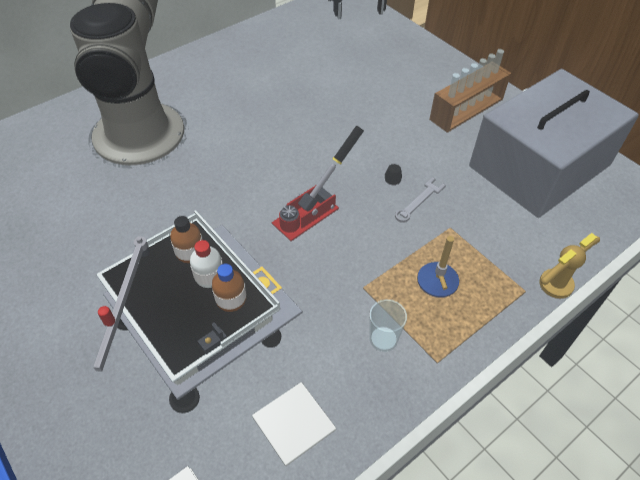

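View pics/side0.png

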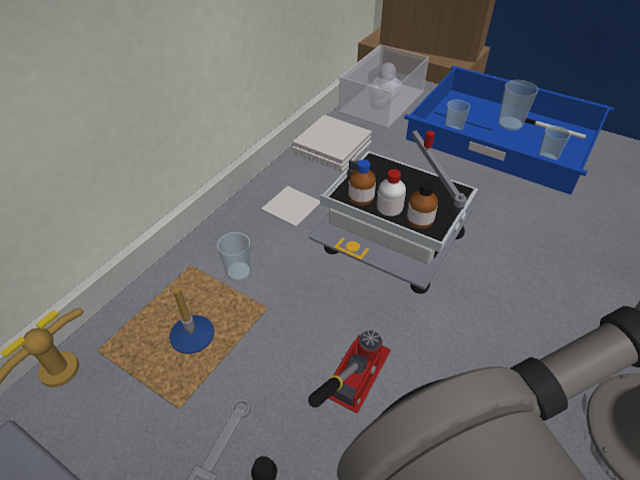

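The scene shows the keeper open, with its hinge near (141,242), knob at (106,316) and free end at (98,365). The yellow disc is at (266,281), and the jack saddle at (289,213) has its grip at (348,145). In the side view the knob is at (429,139), the disc at (353,247) and the saddle at (370,338).

```bash
cat > b.py <<'E'
from h import *
np.set_printoptions(precision=4,suppress=True)
a,b=snapshot("scene"),snapshot("side")
C=dict(knob=((106,316),(429.5,139)),knobtop=((104,307.5),(429,133)),disc=((266,281),(353,247)),cNL=((196,213),(440,250)),cFL=((277,303),(322,197)),cNR=((99,277),(477,190)),cFR=((177,378),(368,154)),lipF=((300,312),(309,238)),lipN=((229,230),(428,289)),barend=((98,365),(415,133)),hinge=((141,241),(459,202)),saddle=((289,212),(370,338)),gripend=((359,130),(317,398)),gripstart=((339,159),(338,382)))
for k,(u,v) in C.items():
    X=tri([(a,u),(b,v)]);print(k,X,np.round(np.array(proj(a,X))-u,1))
for p in(a,b):
    m=models.trace(p,"keeper_knob"); 
    if m: print(m[0]["score"],m[0]["uv"],m[0]["mask"].sum())
    for t in("jack_saddle","jack_grip","lift_pad","keeper_knob"):
        r=models.spot_point(p,t);print(t,[(np.round(q["uv"],1),round(q["score"],2)) for q in r[:2]])
w=snapshot("wrist");T=np.array(w["pose"]);s=read_state();Rm=rot(s).as_matrix()
print(Rm,Rm.T@T[:3,:3],Rm.T@(T[:3,3]-s["ee_pos"]),w["fov_y"])
E
python3 b.py
```

```text
knob [ 0.5437 -0.2895  0.1843] [-0.9 -0.4]
knobtop [ 0.5437 -0.285   0.2023] [0.5 0.2]
disc [ 0.5728 -0.0318  0.0751] [-2.1 -0.6]
cNL [ 0.4123 -0.0629  0.1333] [0.7 0.3]
cFL [ 0.6595 -0.0624  0.1406] [-0.4 -0.1]
cNR [ 0.4201 -0.2635  0.1216] [-1.6 -0.8]
cFR [ 0.663  -0.2521  0.1234] [-1.5 -0.5]
lipF [ 0.6601 -0.0172  0.066 ] [0.2 0.1]
lipN [ 0.4165 -0.0186  0.062 ] [-5.4 -2.2]
barend [ 0.5925 -0.3339  0.1566] [-0.7 -0.3]
hinge [ 0.4264 -0.1755  0.1545] [0.6 0.3]
saddle [0.4517 0.1114 0.0482] [-0.3 -0.1]
gripend [0.4402 0.296  0.1564] [-1.2 -0.2]
gripstart [0.442  0.2421 0.1109] [-2.2 -0.5]
0.78 [116.5, 311.5] 1524
jack_saddle [(array([291.1, 212.2]), 0.46)]
jack_grip [(array([344.8, 142.7]), 0.63), (array([259.9, 290.2]), 0.57)]
lift_pad [(array([259.8, 288.9]), 0.95), (array([272.3, 337.1]), 0.65)]
keeper_knob [(array([107.9, 316.5]), 0.9), (array([288.1, 212.3]), 0.43)]
0.93 [434.7, 162.1] 870
jack_saddle [(array([368.3, 337. ]), 0.83)]
jack_grip [(array([263.5, 476.5]), 0.69)]
lift_pad [(array([352.8, 249.9]), 0.72)]
keeper_knob [(array([350.5, 250. ]), 0.21)]
[[-0.8948  0.4465  0.    ]
 [ 0.4465  0.8948  0.0001]
 [ 0.      0.0001 -1.    ]] [[ 0.0002 -0.9589 -0.2837]
 [ 1.      0.      0.0006]
 [-0.0006 -0.2837  0.9589]] [ 0.0719 -0.0014 -0.1431] 63.04900112774993
```

Emit:
send_rows --dr '[[0, 0, 0], [0, 0, 0], [0, 0, 0], [0, 0, 0]]' --translation '[[-1, -1, -0.35], [-1, -1, -0.35], [-1, -1, -0.35], [-1, -1, -0.35]]' --claw '[-1, -1, -1, -1]'

```text
time: 3.3
ee_pos: [0.2888, 0.3063, 0.2743]
ee_rot: [180.0, 0.1, 153.4]
ft_force: [0.9, 0.4, 0.2]
gripper_width: 0.0282
finger_force: 0.0
```

Emit:
send_rows --dr '[[0, 0, 0], [0, 0, 0], [0, 0, 0], [0, 0, 0]]' --translation '[[-1, -1, 0], [-1, -1, 0], [-1, -1, 0], [-1, -1, 0]]' --claw '[-1, -1, -1, -1]'

```text
time: 3.7
ee_pos: [0.3427, 0.1448, 0.2735]
ee_rot: [-180.0, 0.1, 153.3]
ft_force: [0.4, -0.7, 0.4]
gripper_width: 0.0001
finger_force: 0.0
```

Emit:
send_rows --dr '[[0, 0, 0], [0, 0, 0], [0, 0, 0], [0, 0, 0]]' --translation '[[-1, -1, 0], [-1, -1, 0], [-1, -1, 0], [-1, -1, 0]]' --claw '[-1, -1, -1, -1]'

```text
time: 4.1
ee_pos: [0.3967, -0.0167, 0.2734]
ee_rot: [-180.0, 0.1, 153.3]
ft_force: [-0.8, -0.6, -0.7]
gripper_width: -0.0
finger_force: 0.0
```

Emit:
send_rows --dr '[[0, 0, 0], [0, 0, 0], [0, 0, 0], [0, 0, 0]]' --translation '[[-1, -1, 0], [-1, -1, 0], [-1, -1, 0], [-1, -1, 0]]' --claw '[-1, -1, -1, -1]'

```text
time: 4.5
ee_pos: [0.4503, -0.178, 0.273]
ee_rot: [-180.0, 0.0, 153.3]
ft_force: [0.6, -1.0, -0.0]
gripper_width: -0.0002
finger_force: 0.0
```

Emit:
send_rows --dr '[[0, 0, 0.353], [0, 0, 0.353], [0, 0, 0.353], [0, 0, 0.353], [0, 0, 0.353], [0, 0, 0.353], [0, 0, 0.353], [0, 0, 0.353]]' --translation '[[-1, -1, 0], [-1, -1, 0], [-1, -1, 0], [-1, -1, 0], [-1, -1, 0], [-1, -1, 0], [-1, -1, 0], [-1, -1, 0]]' --claw '[-1, -1, -1, -1, -1, -1, -1, -1]'

```text
time: 5.3
ee_pos: [0.5034, -0.3351, 0.273]
ee_rot: [-180.0, -0.0, 89.6]
ft_force: [0.0, -0.2, -0.3]
gripper_width: -0.0002
finger_force: 0.0
```

```bash
cat > c.py <<'E'
from h import *
np.set_printoptions(precision=4,suppress=True)
P={n:snapshot(n) for n in("scene","side","wrist")}
save(P["wrist"],"wrist1")
for t in["keeper_hinge","keeper_knob","lift_pad"]:
    o=[]
    for n in P:
        r=models.spot_point(P[n],t)
        if r: print(t,n,np.round(r[0]["uv"],1),round(r[0]["score"],2)); 
        if r and r[0]["score"]>.3:o.append((P[n],r[0]["uv"]))
    if len(o)>1: print("   ",tri(o))
E
python3 c.py
```

```text
keeper_hinge scene [141.9 240.8] 0.94
keeper_hinge side [459.9 203.8] 0.75
    [ 0.4241 -0.1739  0.1519]
keeper_knob scene [106.3 313.8] 0.77
keeper_knob side [430.8 141.1] 0.95
keeper_knob wrist [387.4 173.5] 0.69
    [ 0.5407 -0.2893  0.1825]
lift_pad scene [433.9 275.7] 0.64
lift_pad side [353.9 250.6] 0.88
    [0.655  0.104  0.1465]
```

View pics/wrist1.png

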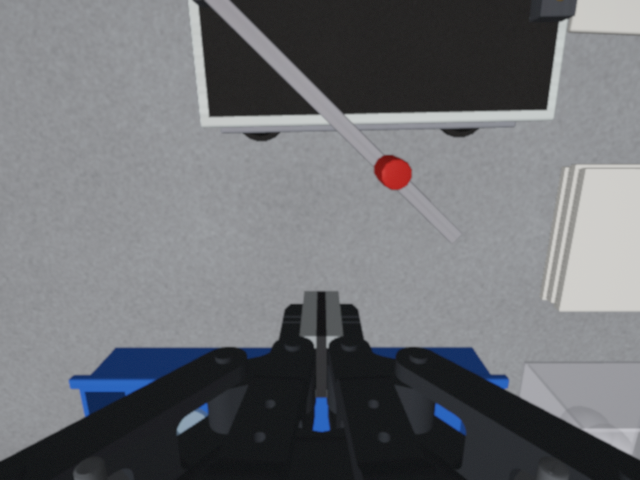

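The red knob is at (393,172) and the bar's end at (458,237). The platform edge slopes only slightly, so the shaker's yaw is about 1°. The fingers are clear of the bar, so I'll descend and start pushing.

Emit:
send_rows --dr '[[0, 0, 0], [0, 0, 0], [0, 0, 0], [0, 0, 0], [0, 0, 0], [0, 0, 0]]' --translation '[[0, 0, 0.4], [0, 0, 0.8], [0, 0, 0.82], [0, 0.27, 0.82], [0.1, 0.27, 0.82], [0.2, 0.27, 0.82]]' --claw '[-1, -1, -1, -1, -1, -1]'

```text
time: 6.5
ee_pos: [0.5366, -0.3108, 0.1765]
ee_rot: [179.9, 0.1, 90.0]
ft_force: [0.1, -0.5, 0.4]
gripper_width: -0.0001
finger_force: 0.0
```

Emit:
send_rows --dr '[[0, 0, 0], [0, 0, 0], [0, 0, 0], [0, 0, 0], [0, 0, 0], [0, 0, 0], [0, 0, 0], [0, 0, 0]]' --translation '[[0.1, 0.08, 0], [0.19, 0.15, 0], [0.29, 0.22, 0], [0.4, 0.27, 0], [0.5, 0.31, 0], [0.61, 0.35, 0], [0.72, 0.37, 0], [0.8, 0.39, 0]]' --claw '[-1, -1, -1, -1, -1, -1, -1, -1]'

```text
time: 7.3
ee_pos: [0.5827, -0.2135, 0.1747]
ee_rot: [-180.0, -0.0, 90.0]
ft_force: [-0.3, -1.1, 0.6]
gripper_width: -0.0002
finger_force: 0.2
```

```bash
cat > d.py <<'E'
from h import *
np.set_printoptions(precision=4,suppress=True)
import sys
P={n:snapshot(n) for n in("scene","side","wrist")}
print(read_state()["ee_pos"])
a=P["scene"]["color"][190:400,70:320];b=P["side"]["color"][110:300,290:500];c=P["wrist"]["color"]
im=np.zeros((600,800,3),np.uint8)
im[:320,:381]=cv2.resize(a,(381,320));im[:320,400:754]=cv2.resize(b,(354,320));im[320:600,:373]=cv2.resize(c,(373,280))
cv2.imwrite("pics/%s.png"%sys.argv[1],im[:,:,::-1])
for t in["keeper_hinge","keeper_knob"]:
    o=[]
    for n in P:
        r=models.spot_point(P[n],t)
        if r: print(t,n,np.round(r[0]["uv"],1),round(r[0]["score"],2)); 
        if r and r[0]["score"]>.5:o.append((P[n],r[0]["uv"]))
    if len(o)>1: print("   ",tri(o))
E
python3 d.py k1
```

```text
[ 0.5828 -0.2143  0.1749]
keeper_hinge side [291.2 205.7] 0.67
keeper_knob side [386.  157.7] 0.96
keeper_knob wrist [335.6 271.7] 0.63
    [ 0.5901 -0.1948  0.1791]
```

View pics/k1.png

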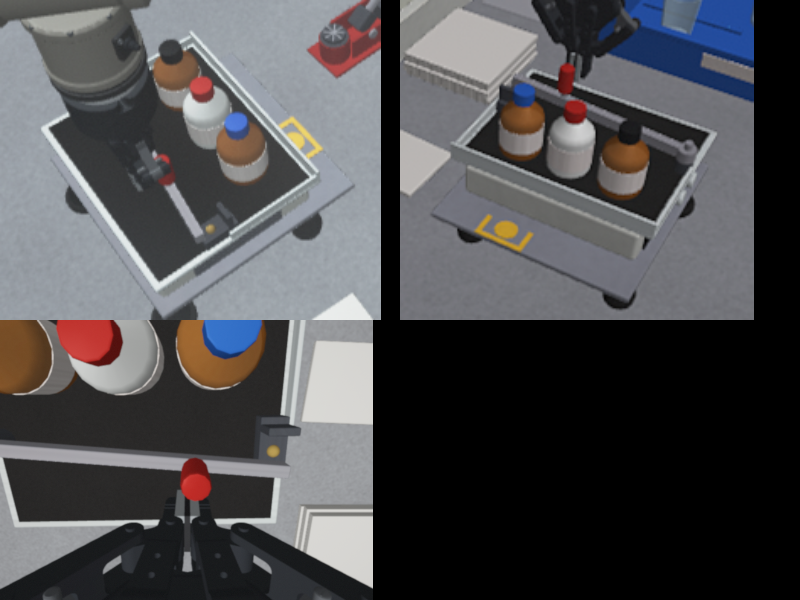

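The bar is now nearly parallel to the platform, short of the brass ball and stop. The knob touches the fingers and the bottles are clear, so I'll push on slowly.

Emit:
send_rows --dr '[[0, 0, 0], [0, 0, 0], [0, 0, 0], [0, 0, 0], [0, 0, 0], [0, 0, 0], [0, 0, 0]]' --translation '[[0.03, 0, 0], [0.05, 0, 0], [0.08, 0, 0], [0.1, 0, 0], [0.12, 0, 0], [0.14, 0, 0], [0.14, 0, 0]]' --claw '[-1, -1, -1, -1, -1, -1, -1]'

```text
time: 8.45
ee_pos: [0.5825, -0.1974, 0.1749]
ee_rot: [-180.0, -0.1, 90.0]
ft_force: [0.1, 0.6, 0.2]
gripper_width: -0.0
finger_force: 0.0
```

Emit:
send_rows --dr '[[0, 0, 0], [0, 0, 0], [0, 0, 0]]' --translation '[[0.03, 0, 0], [0.04, 0, 0], [0.04, 0, 0]]' --claw '[-1, -1, -1]'

```text
time: 8.75
ee_pos: [0.5826, -0.1962, 0.175]
ee_rot: [180.0, 0.3, 89.9]
ft_force: [-0.2, -12.1, -2.2]
gripper_width: -0.0003
finger_force: 5.5
```

Emit:
send_rows --dr '[[0, 0, 0], [0, 0, 0], [0, 0, 0]]' --translation '[[-0.25, 0, 0], [-0.4, 0, 0], [-0.4, 0, 0]]' --claw '[-1, -1, -1]'

```text
time: 9.05
ee_pos: [0.5824, -0.2435, 0.1746]
ee_rot: [-180.0, 0.0, 89.8]
ft_force: [-0.1, -0.5, 0.5]
gripper_width: 0.0001
finger_force: 0.0
```

```bash
python3 d.py k2
```

```text
[ 0.5825 -0.2407  0.1747]
keeper_hinge scene [142.  239.9] 0.56
keeper_hinge side [458.6 203.1] 0.68
    [ 0.4257 -0.1728  0.1543]
keeper_knob scene [187.2 297.1] 0.87
keeper_knob side [381.7 158.2] 0.96
keeper_knob wrist [337.3 152.4] 0.58
    [ 0.5911 -0.178   0.1867]
```

View pics/k2.png

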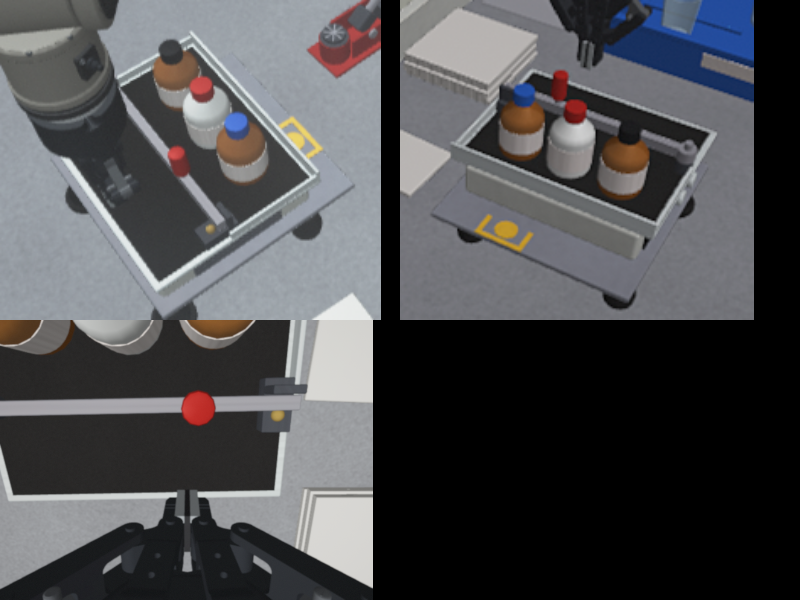

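The bar is against its stop with the ball snapped up behind it, and the bottles are standing. I'll rise and move over to the jack.

Emit:
send_rows --dr '[[0, 0, 0], [0, 0, 0], [0, 0, 0], [0, 0, 0], [0, 0, 0], [0, 0, 0]]' --translation '[[0, 0, -0.4], [0, 0, -0.8], [0.4, -0.1, -0.85], [0.8, -0.2, -0.85], [0.9, -0.29, -0.85], [0.9, -0.29, -0.85]]' --claw '[-1, -1, -1, 0, 1, 1]'

```text
time: 10.1
ee_pos: [0.5472, -0.131, 0.2778]
ee_rot: [180.0, -0.0, 90.1]
ft_force: [0.8, 0.2, 1.1]
gripper_width: 0.0429
finger_force: 0.0
```

Emit:
send_rows --dr '[[0, 0, 0], [0, 0, 0], [0, 0, 0]]' --translation '[[0.9, -0.29, 0], [0.9, -0.29, 0], [0.9, -0.29, 0]]' --claw '[1, 1, 1]'

```text
time: 10.4
ee_pos: [0.5124, -0.0226, 0.2771]
ee_rot: [-180.0, -0.1, 90.1]
ft_force: [-0.1, -0.2, 1.0]
gripper_width: 0.0845
finger_force: 0.0
```

Emit:
send_rows --dr '[[0, 0, 0], [0, 0, 0], [0, 0, 0]]' --translation '[[0.9, -0.29, 0], [0.9, -0.29, 0], [0.9, -0.29, 0]]' --claw '[1, 1, 1]'

```text
time: 10.7
ee_pos: [0.4779, 0.0853, 0.2771]
ee_rot: [180.0, -0.1, 90.1]
ft_force: [-0.0, -0.2, -0.2]
gripper_width: 0.0852
finger_force: 0.0
```

Emit:
send_rows --dr '[[0, 0, -0.02], [0, 0, -0.02], [0, 0, -0.02]]' --translation '[[0.9, -0.29, 0], [0.9, -0.29, 0], [0.9, -0.29, 0]]' --claw '[1, 1, 1]'

```text
time: 11.0
ee_pos: [0.4436, 0.1932, 0.277]
ee_rot: [180.0, -0.0, 93.7]
ft_force: [0.4, -0.6, -0.5]
gripper_width: 0.0852
finger_force: 0.0
```

```bash
cat > e.py <<'E'
from h import *
import sys
np.set_printoptions(precision=4,suppress=True)
P={n:snapshot(n) for n in("scene","side","wrist")}
s=read_state();print(s["ee_pos"],s["ee_rot"])
save(P["wrist"],sys.argv[1])
Z=dict(jack_saddle=.05,jack_pivot=.036,jack_grip=.133,lift_pad=.06,jack=0)
for t in Z:
    o=[]
    for n in P:
        r=models.spot_point(P[n],t)
        if r: print(t,n,np.round(r[0]["uv"],1),round(r[0]["score"],2),atz(P[n],r[0]["uv"],Z[t])); 
        if r and r[0]["score"]>.4:o.append((P[n],r[0]["uv"]))
    if len(o)>1: print("   ",tri(o))
E
python3 e.py w2
```

```text
[0.4447 0.1903 0.2769] [179.9708   0.0481  93.6134]
jack_saddle scene [231.6 299.3] 0.67 [ 0.5555 -0.0924  0.05  ]
jack_saddle side [370.1 337.1] 0.8 [0.4515 0.1104 0.05  ]
jack_saddle wrist [320.7 281.2] 0.69 [0.4491 0.1094 0.05  ]
    [ 0.465  -0.0093 -0.1498]
jack_pivot scene [303.7 204.1] 0.77 [0.445  0.1543 0.036 ]
jack_pivot side [359.6 367.3] 0.85 [0.4416 0.1624 0.036 ]
jack_pivot wrist [321.2 234.6] 0.75 [0.4467 0.1547 0.036 ]
    [0.4442 0.1563 0.0317]
jack_grip scene [348.5 144.3] 0.75 [0.4423 0.2714 0.133 ]
jack_grip side [326.8 390.6] 0.62 [0.4394 0.2684 0.133 ]
jack_grip wrist [323.7 113.2] 0.89 [0.4409 0.2698 0.133 ]
    [0.4409 0.2699 0.1333]
lift_pad scene [261.8 288. ] 0.96 [ 0.5749 -0.0392  0.06  ]
lift_pad side [355.3 251.1] 0.76 [ 0.5676 -0.0405  0.06  ]
lift_pad wrist [422.6 415.4] 0.71 [ 0.5717 -0.0387  0.06  ]
    [ 0.5713 -0.0402  0.0579]
jack scene [291.6 225.9] 0.87 [0.4519 0.1167 0.    ]
jack side [366.9 352.9] 0.58 [0.4531 0.1119 0.    ]
jack wrist [320.7 265.2] 0.65 [0.4492 0.1084 0.    ]
    [0.4518 0.1131 0.004 ]
```

View pics/w2.png

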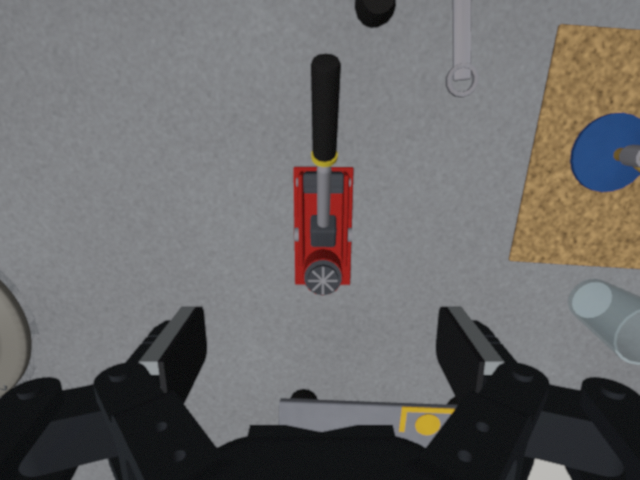

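The wrist view shows the saddle at (322,278), the grip at (325,108), and the jack in line with the tool. The disc is at (428,426).

Emit:
send_rows --dr '[[0, 0, 0], [0, 0, 0], [0, 0, 0], [0, 0, 0]]' --translation '[[0.4, 0.01, 0.1], [0.66, 0.01, 0.4], [0.66, 0.01, 0.76], [0.66, 0.01, 0.76]]' --claw '[1, 1, 1, 1]'

```text
time: 12.3
ee_pos: [0.4368, 0.2692, 0.1808]
ee_rot: [-179.4, 0.2, 93.6]
ft_force: [0.2, -0.0, 0.4]
gripper_width: 0.085
finger_force: 0.0
```

Emit:
send_rows --dr '[[0, 0, 0], [0, 0, 0], [0, 0, 0], [0, 0, 0], [0, 0, 0], [0, 0, 0], [0, 0, 0]]' --translation '[[0, 0, 0.3], [0, 0, 0.6], [0, 0, 0.6], [0, 0, 0.6], [0, 0, 0.6], [0, 0, 0.6], [0, 0, 0.6]]' --claw '[1, 0, -0.5, -1, -1, -1, -1]'

```text
time: 13.0
ee_pos: [0.4417, 0.2707, 0.1159]
ee_rot: [179.7, -0.1, 93.5]
ft_force: [1.9, 3.6, 5.9]
gripper_width: 0.0171
finger_force: 58.5
```

```bash
python3 e.py w3
```

```text
[0.4417 0.2709 0.1156] [179.7305  -0.1362  93.5353]
jack_saddle scene [287.1 211.1] 0.75 [0.4493 0.1093 0.05  ]
jack_saddle side [368.7 338.3] 0.66 [0.4523 0.1137 0.05  ]
    [0.4508 0.1112 0.0491]
jack_pivot scene [304.8 203.2] 0.74 [0.4445 0.1576 0.036 ]
jack_pivot side [365.2 350.7] 0.66 [0.4491 0.13   0.036 ]
jack_pivot wrist [321.4 411. ] 0.58 [0.4493 0.155  0.036 ]
    [0.4485 0.1492 0.0442]
jack_grip scene [347.6 145.1] 0.93 [0.443  0.2685 0.133 ]
jack_grip side [328.1 390.3] 0.73 [0.4381 0.267  0.133 ]
jack_grip wrist [319.7 330.8] 0.59 [0.441  0.2705 0.133 ]
    [0.4404 0.2685 0.1312]
lift_pad scene [259.4 289.3] 0.72 [ 0.5745 -0.0442  0.06  ]
lift_pad side [361.6 366.7] 0.53 [0.4339 0.1722 0.06  ]
    [ 0.468   0.0388 -0.1579]
jack scene [290.7 224.3] 0.7 [0.4473 0.1178 0.    ]
jack side [365.2 354.8] 0.77 [0.4538 0.1169 0.    ]
jack wrist [316.7 428. ] 0.79 [0.4486 0.1085 0.    ]
    [0.4506 0.1165 0.0054]
```

View pics/w3.png

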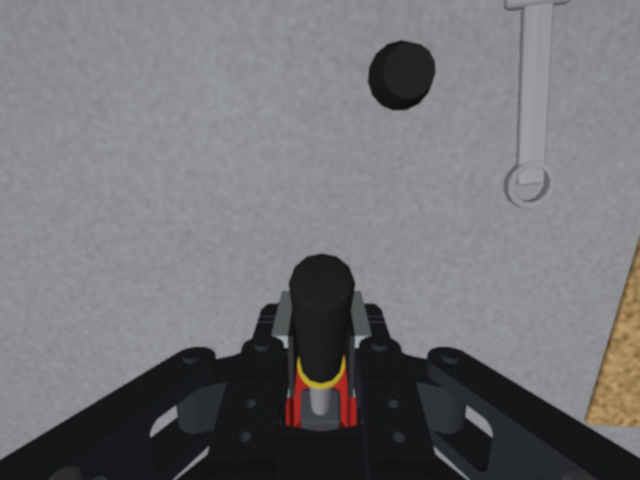

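The fingers hold the grip squarely at about (320,330). I'll drag the jack diagonally, stopping about 40 mm short.

Emit:
send_rows --dr '[[0, 0, 0], [0, 0, 0], [0, 0, 0], [0, 0, 0], [0, 0, 0], [0, 0, 0], [0, 0, 0], [0, 0, 0]]' --translation '[[-0.1, 0.1, 0], [-0.23, 0.23, 0], [-0.37, 0.37, 0], [-0.52, 0.52, 0], [-0.67, 0.67, 0], [-0.82, 0.82, 0], [-0.97, 0.96, 0], [-0.97, 0.96, 0]]' --claw '[-1, -1, -1, -1, -1, -1, -1, -1]'

```text
time: 14.7
ee_pos: [0.5642, 0.1587, 0.1147]
ee_rot: [179.9, 0.1, 93.4]
ft_force: [2.1, -4.1, 1.4]
gripper_width: 0.0172
finger_force: 59.3
```

```bash
cat > f.py <<'E'
from h import *
import sys
np.set_printoptions(precision=4,suppress=True)
P={n:snapshot(n) for n in("scene","side")}
s=read_state();print(s["ee_pos"],s["ee_rot"],s["ft_force"])
a=P["scene"]["color"][130:370,130:430];b=P["side"]["color"][190:430,250:550]
im=np.zeros((600,800,3),np.uint8);im[:320,:400]=cv2.resize(a,(400,320));im[:320,400:]=cv2.resize(b,(400,320))
cv2.imwrite("pics/%s.png"%sys.argv[1],im[:330,:,::-1])
Z=dict(jack_saddle=.05,jack_pivot=.036,jack_grip=.133,lift_pad=.06,jack=0,shaker_foot=0)
for t in Z:
    o=[]
    for n in P:
        r=models.spot_point(P[n],t)
        if r: print(t,n,np.round(r[0]["uv"],1),round(r[0]["score"],2),atz(P[n],r[0]["uv"],Z[t])); 
        if r and r[0]["score"]>.4:o.append((P[n],r[0]["uv"]))
    if len(o)>1: print("   ",tri(o))
E
python3 f.py f1
```

```text
[0.5633 0.1596 0.1143] [179.886    0.0972  93.5365] [ 2.2585 -4.8957  1.1598]
jack_saddle scene [282.  279.6] 0.44 [0.5769 0.0036 0.05  ]
jack_saddle side [341.  264.6] 0.59 [ 0.5774 -0.0031  0.05  ]
    [0.5772 0.0012 0.0535]
jack_pivot scene [294.6 270.7] 0.77 [0.5672 0.0393 0.036 ]
jack_pivot side [331.3 287.8] 0.9 [0.5688 0.0459 0.036 ]
    [0.568  0.042  0.0334]
jack_grip scene [345.1 207.4] 0.62 [0.5669 0.1583 0.133 ]
jack_grip side [298.6 301.1] 0.81 [0.559  0.1631 0.133 ]
    [0.5624 0.1607 0.1275]
lift_pad scene [261.2 290.5] 0.71 [ 0.5786 -0.0431  0.06  ]
lift_pad side [352.1 249.3] 0.91 [ 0.5752 -0.0413  0.06  ]
    [ 0.5767 -0.0428  0.0576]
jack scene [280.  292.7] 0.73 [0.5703 0.001  0.    ]
jack side [340.8 283.2] 0.96 [0.5737 0.0012 0.    ]
    [0.5722 0.0012 0.0015]
shaker_foot scene [269.4 334.1] 0.8 [ 0.6304 -0.0664  0.    ]
shaker_foot side [332.7 247. ] 0.57 [ 0.6395 -0.0746  0.    ]
    [ 0.635  -0.0683  0.0085]
```

View pics/f1.png

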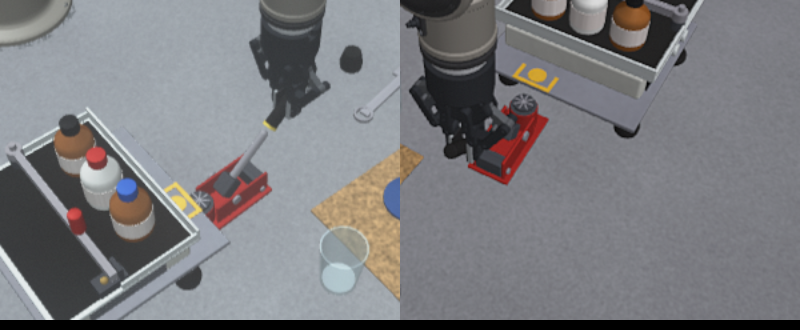

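```bash
cat > g.py <<'E'
from h import *
np.set_printoptions(precision=4,suppress=True)
for n,(dx,dy),(sx,sy) in(("scene",(265,281),(281,279)),("side",(353,246),(341,266))):
    p=snapshot(n);c=p["color"]
    hsv=cv2.cvtColor(c,cv2.COLOR_RGB2HSV)
    m=cv2.inRange(hsv,(18,140,120),(32,255,255))
    k,l,st,ce=cv2.connectedComponentsWithStats(m,connectivity=4)
    i=min(range(1,k),key=lambda i:np.hypot(*(ce[i]-(dx,dy))))
    print(n,"disc",ce[i],st[i],atz(p,ce[i],.072))
    cr=c[sy-22:sy+22,sx-22:sx+22];print(" saddle guess",atz(p,(sx,sy),.05))
    cv2.imwrite(f"/tmp/{n}.png",cv2.resize(cr[:,:,::-1],(396,396),interpolation=cv2.INTER_CUBIC))
a=cv2.imread("/tmp/scene.png");b=cv2.imread("/tmp/side.png");cv2.imwrite("pics/sad.png",np.hstack([a,b]))
E
python3 g.py
```

```text
scene disc [265. 281.] [265 281   1   1   1] [ 0.5731 -0.03    0.072 ]
 saddle guess [0.5746 0.0029 0.05  ]
side disc [351.1325 248.235 ] [335 238  34  21 234] [ 0.5731 -0.0328  0.072 ]
 saddle guess [ 0.5755 -0.      0.05  ]
```

View pics/sad.png

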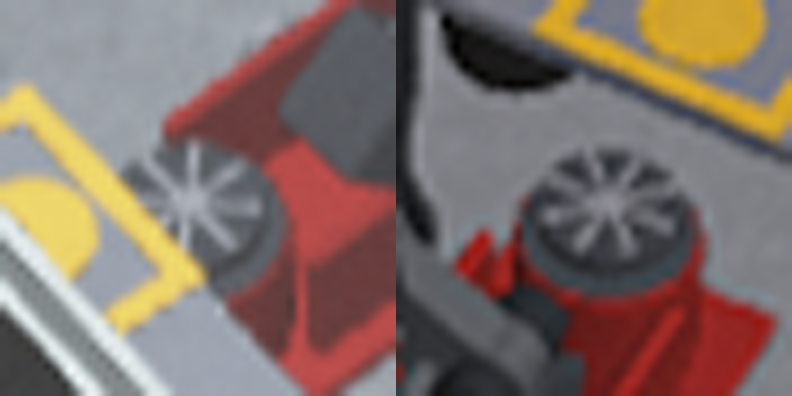

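```bash
python3 - <<'E'
from h import *
np.set_printoptions(precision=4,suppress=True)
a,b=snapshot("scene"),snapshot("side")
print(tri([(a,(280.1,279.8)),(b,(342.4,266.6))]),atz(a,(280.1,279.8),.05),atz(b,(342.4,266.6),.05))
print(tri([(a,(263.4,283.3)),(b,(353.1,245.7))]),atz(a,(263.4,283.3),.072),atz(b,(353.1,245.7),.072))
E
```

```text
[0.5736 0.0002 0.0492] [0.5751 0.0006 0.05  ] [ 0.5724 -0.0002  0.05  ]
[ 0.5741 -0.0371  0.0737] [ 0.5754 -0.0351  0.072 ] [ 0.5732 -0.0407  0.072 ]
```

The saddle is at (0.5736, 0.000) and the disc at about (0.574, -0.039), so about 38.5 mm is left to go.

Emit:
send_rows --dr '[[0, 0, 0], [0, 0, 0], [0, 0, 0], [0, 0, 0], [0, 0, 0]]' --translation '[[-0.08, -0.005, 0], [-0.16, -0.01, 0], [-0.25, -0.015, 0], [-0.32, -0.015, 0], [-0.32, -0.015, 0]]' --claw '[-1, -1, -1, -1, -1]'

```text
time: 16.1
ee_pos: [0.5638, 0.1246, 0.116]
ee_rot: [179.7, -0.2, 93.6]
ft_force: [1.0, 7.5, 8.3]
gripper_width: 0.0176
finger_force: 60.2
```

```bash
python3 f.py f2; python3 - <<'E'
import cv2
a=cv2.imread("pics/f2.png");cv2.imwrite("pics/f2b.png",cv2.resize(a,(800,330)))
E
```

```text
[0.5638 0.1248 0.1158] [179.7265  -0.1809  93.5872] [1.9924 6.4007 9.2683]
jack_saddle side [351.6 256. ] 0.59 [ 0.5714 -0.0335  0.05  ]
jack_pivot scene [283.3 277.3] 0.92 [0.5662 0.0136 0.036 ]
jack_pivot side [340.9 276.1] 0.61 [0.5683 0.0115 0.036 ]
    [0.5674 0.0129 0.038 ]
jack_grip scene [329.4 215.5] 0.69 [0.5643 0.1235 0.133 ]
jack_grip side [307.6 282.6] 0.83 [0.5679 0.1238 0.133 ]
    [0.5663 0.1236 0.1344]
lift_pad scene [260.7 288.8] 0.89 [ 0.5751 -0.0418  0.06  ]
lift_pad side [351.6 249.4] 0.87 [ 0.5759 -0.0406  0.06  ]
    [ 0.5756 -0.0413  0.0598]
jack side [345.5 270. ] 0.88 [ 0.5835 -0.0337  0.    ]
shaker_foot scene [270.1 333.8] 0.91 [ 0.6306 -0.0651  0.    ]
shaker_foot side [332.  246.1] 0.58 [ 0.6422 -0.076   0.    ]
    [ 0.6365 -0.0676  0.011 ]
```

View pics/f2.png

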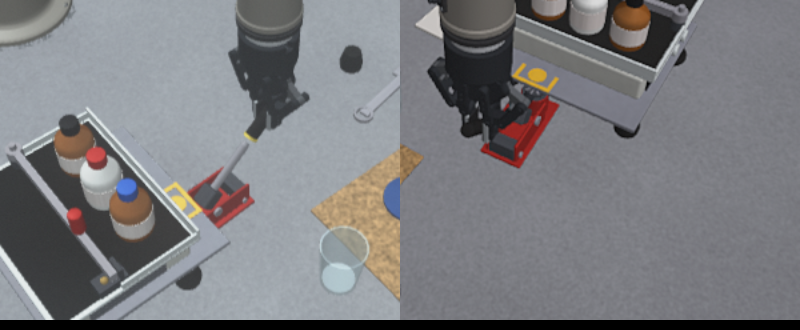

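The saddle is about 4 mm short, so I'll nudge it on and then do the first stroke as an arc about the pivot.

Emit:
send_rows --dr '[[0, 0, 0], [0, 0, 0], [0, 0, 0]]' --translation '[[-0.02, 0, 0], [-0.035, 0, 0], [-0.035, 0, 0]]' --claw '[-1, -1, -1]'

```text
time: 17.1
ee_pos: [0.564, 0.1218, 0.1163]
ee_rot: [179.7, -0.3, 93.6]
ft_force: [-0.3, 11.6, 12.5]
gripper_width: 0.0172
finger_force: 60.6
```

Emit:
send_rows --dr '[[0, -0.038, 0], [0, -0.076, 0], [0, -0.115, 0], [0, -0.153, 0], [0, -0.191, 0], [0, -0.191, 0], [0, -0.191, 0]]' --translation '[[0.07, 0, 0.12], [0.13, 0, 0.245], [0.17, 0, 0.38], [0.19, 0, 0.515], [0.2, 0, 0.65], [0.2, 0, 0.65], [0.2, 0, 0.65]]' --claw '[-1, -1, -1, -1, -1, -1, -1]'

```text
time: 17.8
ee_pos: [0.5621, 0.1441, 0.0374]
ee_rot: [179.9, 34.5, 93.7]
ft_force: [-1.5, 4.4, 11.9]
gripper_width: 0.0176
finger_force: 60.8
```

```bash
python3 f.py f3
```

```text
[0.5621 0.1441 0.0375] [179.8102  34.3456  93.6048] [-2.4121  4.8441 10.0589]
jack_saddle side [191.5 331.5] 0.72 [0.7155 0.2663 0.05  ]
jack_pivot scene [281.8 282.3] 0.79 [0.5735 0.0048 0.036 ]
jack_grip scene [341.3 232.6] 0.81 [0.6081 0.1151 0.133 ]
lift_pad scene [260.9 287.2] 0.96 [ 0.5725 -0.0395  0.06  ]
shaker_foot scene [271.2 337.1] 0.81 [ 0.6374 -0.0674  0.    ]
```

I've used all 10 picture views, so from here I check by numbers only. Next is the handle back up, then the second stroke.

Emit:
send_rows --dr '[[0, 0.038, 0], [0, 0.076, 0], [0, 0.115, 0], [0, 0.153, 0], [0, 0.193, 0], [0, 0.193, 0]]' --translation '[[-0.085, 0, -0.11], [-0.18, 0, -0.21], [-0.29, 0, -0.295], [-0.41, 0, -0.37], [-0.54, 0, -0.43], [-0.54, 0, -0.43]]' --claw '[-1, -1, -1, -1, -1, -1]'

```text
time: 19.1
ee_pos: [0.5647, 0.1159, 0.1178]
ee_rot: [179.7, -0.6, 93.3]
ft_force: [2.6, 5.6, 0.8]
gripper_width: 0.0172
finger_force: 59.9
```

```bash
python3 f.py f4; cat > m.py <<'E'
from h import *
np.set_printoptions(precision=4,suppress=True)
p=snapshot("side");q=snapshot("scene")
r=[np.array(models.spot_point(x,"keeper_hinge")[0]["uv"]) if models.spot_point(x,"keeper_hinge") else None for x in(p,q)];print("hinge",r)
hsv=cv2.cvtColor(p["color"],cv2.COLOR_RGB2HSV);m=cv2.inRange(hsv,(18,140,120),(32,255,255));m[:225]=0;m[265:]=0;m[:,:320]=0;m[:,390:]=0
print("yellow side",cv2.moments(m,True)["m10"]/m.astype(bool).sum(),cv2.moments(m,True)["m01"]/m.astype(bool).sum(),m.astype(bool).sum())
hsv=cv2.cvtColor(q["color"],cv2.COLOR_RGB2HSV);m=cv2.inRange(hsv,(18,110,120),(32,255,255));m[:255]=0;m[305:]=0;m[:,:240]=0;m[:,300:]=0
print("yellow scene",cv2.moments(m,True)["m10"]/m.astype(bool).sum(),cv2.moments(m,True)["m01"]/m.astype(bool).sum(),m.astype(bool).sum())
for t in("bottle0","bottle1","bottle2","keeper_knob"):
    print(t,[[(np.round(d["uv"],1),round(d["score"],2)) for d in models.find_in(x,t)[:1]] for x in(p,q)])
E
python3 m.py
```

```text
[0.5639 0.1176 0.1156] [179.8383  -0.2713  93.4792] [ 3.4878 -0.7959  2.9082]
jack_saddle side [344.7 273.2] 0.57 [0.5602 0.0117 0.05  ]
jack_pivot scene [280.4 284.2] 0.6 [0.5753 0.0003 0.036 ]
jack_pivot side [342.5 275.2] 0.92 [0.5669 0.0079 0.036 ]
    [0.5704 0.0027 0.0282]
jack_grip scene [327.9 217.2] 0.9 [0.5657 0.1188 0.133 ]
jack_grip side [312.9 280.3] 0.6 [0.5632 0.115  0.133 ]
    [0.5644 0.1171 0.1337]
lift_pad scene [262.5 287.9] 0.79 [ 0.5755 -0.0381  0.06  ]
lift_pad side [353.7 246.5] 0.88 [ 0.5764 -0.0496  0.06  ]
    [ 0.576  -0.0419  0.0658]
jack side [348.6 270.1] 0.69 [ 0.578  -0.0368 -0.    ]
shaker_foot scene [271.7 333.9] 0.79 [ 0.6326 -0.0629  0.    ]
hinge [array([457.6, 204.5]), array([140.5, 242.3])]
yellow side 351.5633187772926 248.2707423580786 229
yellow scene 267.5230769230769 279.36410256410255 195
bottle0 [[(array([421.7, 206.6]), 0.98)], [(array([182.2, 237.6]), 0.95)]]
bottle1 [[(array([421.7, 206.6]), 0.98)], [(array([182.2, 237.6]), 0.95)]]
bottle2 [[(array([421.7, 206.6]), 0.98)], [(array([182.2, 237.6]), 0.95)]]
keeper_knob [[(array([418.9, 188.3]), 0.62)], [(array([181.8, 290.7]), 0.84)]]
```

Emit:
send_rows --dr '[[0, -0.038, 0], [0, -0.076, 0], [0, -0.115, 0], [0, -0.153, 0], [0, -0.195, 0], [0, -0.195, 0], [0, -0.195, 0]]' --translation '[[0.07, 0, 0.12], [0.13, 0, 0.245], [0.17, 0, 0.38], [0.19, 0, 0.515], [0.2, 0, 0.67], [0.2, 0, 0.67], [0.2, 0, 0.67]]' --claw '[-1, -1, -1, -1, -1, -1, -1]'

```text
time: 21.2
ee_pos: [0.5619, 0.1412, 0.0366]
ee_rot: [-180.0, 35.2, 93.7]
ft_force: [1.5, -2.6, 18.3]
gripper_width: 0.0174
finger_force: 61.6
```

```bash
python3 f.py f5; python3 m.py
```

```text
[0.5619 0.1411 0.0369] [179.9757  35.0268  93.5571] [ 1.3175 -2.564  16.5986]
jack_saddle scene [182.5 299.4] 0.39 [ 0.5016 -0.1615  0.05  ]
jack_pivot scene [277.8 283.2] 0.96 [ 0.5706 -0.0022  0.036 ]
jack_grip scene [335.9 233.5] 0.69 [0.6038 0.1063 0.133 ]
lift_pad scene [258.9 286.2] 0.85 [ 0.5685 -0.0411  0.06  ]
shaker_foot scene [271.1 334.3] 0.57 [ 0.6326 -0.0642  0.    ]
hinge [None, array([139.4, 243.1])]
yellow side nan nan 0
yellow scene 264.74590163934425 278.155737704918 244
bottle0 [[(array([360.6, 167.5]), 0.73)], [(array([223.7, 292.2]), 0.95)]]
bottle1 [[(array([360.6, 167.5]), 0.73)], [(array([223.7, 292.2]), 0.95)]]
bottle2 [[(array([360.6, 167.5]), 0.73)], [(array([223.7, 292.2]), 0.95)]]
keeper_knob [[(array([386.5, 151.5]), 0.65)], [(array([176. , 291.3]), 0.56)]]m.py:6: RuntimeWarning: invalid value encountered in divide
  print("yellow side",cv2.moments(m,True)["m10"]/m.astype(bool).sum(),cv2.moments(m,True)["m01"]/m.astype(bool).sum(),m.astype(bool).sum())
```

Emit:
send_rows --dr '[[0, 0.038, 0], [0, 0.076, 0], [0, 0.115, 0], [0, 0.153, 0], [0, 0.197, 0], [0, 0.197, 0], [0, 0.197, 0]]' --translation '[[-0.085, 0, -0.11], [-0.18, 0, -0.21], [-0.29, 0, -0.295], [-0.41, 0, -0.37], [-0.55, 0, -0.435], [-0.55, 0, -0.435], [-0.55, 0, -0.435]]' --claw '[-1, -1, -1, -1, -1, -1, -1]'

```text
time: 23.25
ee_pos: [0.5638, 0.1167, 0.116]
ee_rot: [179.9, -0.8, 93.4]
ft_force: [5.2, 0.1, 4.5]
gripper_width: 0.0172
finger_force: 60.3
```

```bash
python3 f.py f6; python3 m.py
```

```text
[0.5635 0.1173 0.1152] [179.9607  -0.6417  93.5376] [ 5.1332 -3.1108  4.0371]
jack_saddle side [351.4 244.2] 0.55 [ 0.5878 -0.061   0.05  ]
jack_pivot scene [276.5 282.1] 0.8 [ 0.5671 -0.0027  0.036 ]
jack_pivot side [345.1 276.7] 0.58 [0.5608 0.0085 0.036 ]
    [0.5633 0.0011 0.0274]
jack_grip scene [326.5 217.8] 0.77 [0.5653 0.1159 0.133 ]
jack_grip side [264.5 474.2] 0.65 [0.4452 0.4024 0.133 ]
    [ 0.4624  0.2963 -0.0974]
lift_pad scene [258.3 285.8] 0.97 [ 0.5671 -0.0415  0.06  ]
lift_pad side [354.8 248.5] 0.7 [ 0.5719 -0.046   0.06  ]
    [ 0.5699 -0.0427  0.0643]
jack side [352.7 272.7] 0.83 [ 0.5674 -0.0353  0.    ]
shaker_foot scene [270.9 333.5] 0.72 [ 0.631  -0.0636 -0.    ]
shaker_foot side [333.5 247.2] 0.73 [ 0.6378 -0.075   0.    ]
    [ 0.6343 -0.0668  0.009 ]
hinge [array([458.4, 200.8]), array([140.2, 241.8])]
yellow side 351.88444444444445 245.75555555555556 225
yellow scene 266.0633484162896 278.7692307692308 221
bottle0 [[(array([422.5, 202.4]), 0.9)], [(array([180.6, 234.9]), 0.98)]]
bottle1 [[(array([422.5, 202.4]), 0.9)], [(array([180.6, 234.9]), 0.98)]]
bottle2 [[(array([422.5, 202.4]), 0.9)], [(array([180.6, 234.9]), 0.98)]]
keeper_knob [[(array([414.6, 183.3]), 0.77)], [(array([176.5, 288. ]), 0.61)]]
```

Emit:
send_rows --dr '[[0, -0.038, 0], [0, -0.076, 0], [0, -0.115, 0], [0, -0.153, 0], [0, -0.195, 0], [0, -0.195, 0], [0, -0.195, 0]]' --translation '[[0.07, 0, 0.12], [0.13, 0, 0.245], [0.17, 0, 0.38], [0.19, 0, 0.515], [0.2, 0, 0.67], [0.2, 0, 0.67], [0.2, 0, 0.67]]' --claw '[-1, -1, -1, -1, -1, -1, -1]'

```text
time: 25.35
ee_pos: [0.5615, 0.1418, 0.0361]
ee_rot: [-179.9, 34.9, 93.8]
ft_force: [2.3, -7.3, 16.2]
gripper_width: 0.0174
finger_force: 61.2
```

```bash
cat >> m.py <<'E'
s=read_state();print(s["ee_pos"],s["ee_rot"],s["ft_force"])
# predicted yellow shift in scene / side for pad lift h
for h in(.006,.008,.010,.012,.014,.017,.02):
    a=h/.214;c=np.array([.573,-.039+0,.072]);o=np.array([.538,-.253,0])
    d=c-o;d2=o+np.array([d[0],d[1]*np.cos(a)-d[2]*np.sin(a),d[1]*np.sin(a)+d[2]*np.cos(a)])
    print(h,"foot",h*180/214,*[np.round(np.array(proj(x,d2))-proj(x,c),1) for x in(p,q)])
E
python3 m.py
```

```text
hinge [None, array([134.8, 244. ])]
yellow side nan nan 0
yellow scene 261.77430555555554 276.91319444444446 288
bottle0 [[(array([363.4, 161.4]), 0.64)], [(array([219.7, 293.2]), 0.86)]]
bottle1 [[(array([363.4, 161.4]), 0.64)], [(array([219.7, 293.2]), 0.86)]]
bottle2 [[(array([363.4, 161.4]), 0.64)], [(array([219.7, 293.2]), 0.86)]]
keeper_knob [[(array([349.6, 182.1]), 0.17)], [(array([171.5, 293.1]), 0.96)]]
[0.5616 0.1414 0.0369] [-179.9607   34.7689   93.6668] [ 2.1512 -4.8932 14.6304]
0.006 foot 0.0050467289719626175 [ 0.7 -2.8] [-1.2 -1.3]
0.008 foot 0.0067289719626168224 [ 0.9 -3.7] [-1.7 -1.7]
0.01 foot 0.008411214953271028 [ 1.2 -4.7] [-2.1 -2.1]
0.012 foot 0.010093457943925235 [ 1.4 -5.6] [-2.5 -2.5]
0.014 foot 0.01177570093457944 [ 1.7 -6.6] [-3.  -2.8]
0.017 foot 0.014299065420560747 [ 2. -8.] [-3.7 -3.4]
0.02 foot 0.016822429906542057 [ 2.4 -9.5] [-4.4 -4. ]m.py:6: RuntimeWarning: invalid value encountered in divide
  print("yellow side",cv2.moments(m,True)["m10"]/m.astype(bool).sum(),cv2.moments(m,True)["m01"]/m.astype(bool).sum(),m.astype(bool).sum())
```

```bash
cat > l.py <<'E'
from h import *
q=snapshot("scene");A=cv2.imread("pics/scene0.png",0);B=cv2.cvtColor(q["color"],cv2.COLOR_RGB2GRAY)
# name: (uv rest, height)
F=dict(cFL=(277,303,.135),lipF=(299,312,.07),blue=(225,271,.21),red=(202,247,.21),black=(181,224,.21),wlab=(229,300,.15),disc=(268,280,.072))
p0=np.float32([[f[:2]] for f in F.values()])
p1,st,e=cv2.calcOpticalFlowPyrLK(A,B,p0,None,winSize=(13,13),maxLevel=2)
o=np.array([.538,-.253,0])
for (k,f),u0,u1 in zip(F.items(),p0[:,0],p1[:,0]):
    c=atz(q,u0,f[2]);d=c-o;best=[]
    for h in np.arange(0,.03,.0005):
        a=h/.214;n=o+np.array([d[0],d[1]*np.cos(a)-d[2]*np.sin(a),d[1]*np.sin(a)+d[2]*np.cos(a)])
        best.append((np.linalg.norm(np.array(proj(q,n))-proj(q,c)-(u1-u0)),h))
    r,h=min(best);print(k,u1-u0,"pad lift %.1f foot %.1f res %.2f"%(h*1e3,h*1e3*180/214,r))
E
python3 l.py
```

```text
cFL [-6.595581  -0.7094116] pad lift 17.5 foot 14.7 res 0.50
lipF [-3.6297302 -3.2340088] pad lift 17.5 foot 14.7 res 0.54
blue [-10.67038   2.57901] pad lift 17.5 foot 14.7 res 0.73
red [-10.5229645   1.9030304] pad lift 17.0 foot 14.3 res 0.44
black [-10.651749    1.3287201] pad lift 17.0 foot 14.3 res 0.22
wlab [-8.281494   1.3805847] pad lift 19.0 foot 16.0 res 0.49
disc [-3.756012  -3.7601929] pad lift 17.0 foot 14.3 res 0.13
```

Emit:
send_rows --dr '[[0, 0, 0], [0, 0, 0], [0, 0, 0], [0, 0, 0], [0, 0, 0]]' --translation '[[0.009, 0, 0.013], [0.009, 0, 0.013], [0.009, 0, 0.013], [0.009, 0, 0.013], [0.009, 0, 0.013]]' --claw '[-1, -1, -1, -1, -1]'

```text
time: 26.55
ee_pos: [0.5616, 0.1415, 0.0363]
ee_rot: [180.0, 34.8, 93.6]
ft_force: [0.1, -4.6, 21.4]
gripper_width: 0.0174
finger_force: 62.1
```

```bash
python3 l.py; python3 -c "
from h import *
s=read_state();print(s['ee_pos'],s['ft_force'],s['qvel'])"
```

```text
cFL [-6.6264954  -0.70947266] pad lift 17.5 foot 14.7 res 0.51
lipF [-3.722229  -3.1676636] pad lift 17.5 foot 14.7 res 0.65
blue [-10.742294   2.59729 ] pad lift 17.5 foot 14.7 res 0.73
red [-10.7599945   1.9596405] pad lift 17.5 foot 14.7 res 0.46
black [-10.794617   1.204361] pad lift 17.5 foot 14.7 res 0.10
wlab [-8.642502   1.4163513] pad lift 20.0 foot 16.8 res 0.47
disc [-3.7712402 -3.7872925] pad lift 17.5 foot 14.7 res 0.13
[0.56164157 0.14149972 0.0362415 ] [-0.96595151 -4.43552229 22.22983367] [-0.1025915   0.0910653  -0.04906826 -0.04603218  0.19540844 -0.05690267]
```

The handle is on its lower stop: the force rose to about 22 N with almost no movement. The feet are about 14.5 mm clear.

```bash
python3 -c "
from cell import ticket
print(ticket.job_done())"
```

```text
the job is handed in; nothing more can be done
None
```

The job is handed in: the keeper is shut in its detent, the jack is under the lift point (my estimate is within 2–3 mm), the left feet measure about 14.5 mm clear of the bench with the bottles standing, and the arm is holding the handle at the bottom of its stroke.

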